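Lever up the iron flap of the rivet well

ROBOT

A 6-joint arm with a two-finger parallel gripper is mounted at the origin on the work surface. World frame = base frame: x ahead of the robot, y to its left, z up, the work surface at z = 0. Lengths are in m, angles in rad, forces in N, time in s.
With the tool pointing down it reaches from about 0.25 to 0.775 m from the base axis. Payload 4 kg.
Tool frame: the origin (TCP) lies at the very end of the fingers, on their centre line; the grasp point (between the pads) lies 19 mm behind it (robot.tcp_to_grasp is the distance from the TCP to the grasp point, in m); z points along the fingers, y is the line along which they close (so a half turn about z gives the same grasp; the last joint's range is limited). The gripper opens to 94 mm and grips with 3 to 60 N. Pads are 16 mm wide; open, the fingers measure 119 mm over their backs; the gripper's body (75 mm by 177 mm) begins 78 mm behind the grasp point.
Start: joints at [-1.324, 0.087, 1.371, -0, 1.684, -0.103], TCP at [0.188, -0.517, 0.206] pointing down, gripper open.
Joint ranges: [-3.1, 3.1], [-0.76, 2.03], [0.27, 2.55], [-1.08, 4.22], [0.17, 2.65], [-2.57, 2.57]. Speed limits (rad/s): [2.79, 2.79, 3.14, 3.14, 3.14, 3.14].

INTERFACE

Orientations are given as [roll, pitch, yaw] about the fixed x, y, z axes, in that order (R = Rz(yaw) Ry(pitch) Rx(roll)).
In Python, from bench import robot, cams, get_obs gives the robot as it stands (robot), with the cameras (cams) and the readings as plain functions.
- The arm moves only by the tool nudge_tcp, called after "Emit:" in YAML: its name, and indented under it one key for each argument. Schema: {"type":"object","properties":{"segments":{"type":"object","properties":{"offsets":{"type":"array","items":{"type":"array","items":{"type":"number"},"minItems":5,"maxItems":5},"minItems":1,"maxItems":20}},"additionalProperties":false,"required":["offsets"]},"only":{"type":"string"},"quiet":{"type":"boolean"},"lines":{"type":"string"}},"required":["segments"],"additionalProperties":false}. segments is an object whose key "offsets" holds a list of rows, 1 to 20 of them, each of 5 numbers: the finger opening in m, then dx, dy, dz in units of 20 mm, then a turn about the tool's z in units of 0.25 rad; each row shifts and turns the commanded pose from where the row before left it, along the tool's axes as they then stand; what a row does not reach is not made up. A row lasts 1/12 s, in which the tool goes at most 0.0417 m and 0.125 rad, less where a joint would pass 70% of its speed; a pose out of reach is approached as far as the arm can. The fingers move at their own pace and stop on an object; the grip force is fixed at half the most. Time passes only in rows, so rows that do not move let the fingers close. The tool returns the time, the measured TCP pose, the force, the opening and the grip force at its end. only (a regular expression) keeps the lines of the reply that match it, lines (a string "A,B") keeps lines A to B, and quiet returns only ok. Input that does not fit is refused with a message, and nothing moves.
- get_obs(): the state, without advancing time (a new reading comes with each control period).
- cams.snapshot(name): name is "side" or "top"; returns a dict with "color" (420x560x3 uint8, blue, green, red), "fx", "fy", "cx", "cy" (pixels), "extrinsics" (4x4, takes a point from world to camera coordinates). Camera axes: x right, y down, z forward; pixel columns grow to the right and rows downward; lengths in m; the calibration is good to about 2 mm. A picture is of the moment at which its call begins. There is no depth.
- robot.close_job(): hands the job in; it is judged then, once.
The state is a dict: "time": time; "joint_positions": joint angles; "qvel": joint speeds; "joint_torque": joint torques, N m; "tool_pos": TCP position; "ee_rot": TCP orientation; "wrist_force": force on the tool from outside, world axes, zero at the start; "wrist_torque": the same for the moment, N m; "width": finger opening in m; "finger_force": force on a finger pad.
Only numpy, scipy, OpenCV 4.12 (cv2) and the standard library are available. Lean on these libraries where they do the work, as an engineer would, in place of code of your own. Each camera call takes 0.05 s, during which the arm holds its last target. There are 200 camera calls.

TASK

I need to reach into the rivet well: with your fingertips push the beech scribing block off the iron flap so that it stands wholly on the wooden ledge beside it, then press the yellow pad on the long end of the lever right down to its rubber buffer so that the flap lifts, and finish while still holding it down there. Do not pick up the block or lift the flap with your fingers, and leave the other things on the bench where they are.

Things in the scene. Friction and masses are not known exactly. Their poses are not given: they have to be found in the camera images.
- well: Rivet well, a fixed green box on a steel plate. Origin on the bench below the middle of the flap. Its x axis runs level from the lever's pad through the fulcrum bracket to the flap's hinge (x = +66 mm, along y, z = 90 mm). The shut flap covers x and y -60 to +60 mm, top at z = 99 mm; the ledge is on its -y side. Rubber buffer under the pad at x = -352, y = 0, top at z = 26 mm.
- ledge (a point): Centre of the top of the wooden ledge, at x = 0, y = -126, z = 98 mm in the well's frame (1 mm lower than the flap's top). The ledge is 120 mm along the well's x and 125 mm along y, beginning 3 mm from the flap; a rim along its outer (-y) edge stands 13 mm above it, its other edges are open.
- flap: Heavy cast-iron flap (120 x 120 x 18 mm slab, about 2.6 kg, with a 50 mm wide lip towards the lever), level when shut. Origin on its hinge axis, mid thickness; z is its upward normal. The short end of the lever lifts it by the lip, to about 0.4 rad; it falls shut by its weight when the lever is let go.
- lever: Steel lever, bar 22 mm wide and 12 mm thick. Origin on its pivot pin in the fulcrum bracket (x = -160, y = 0, z = 84 mm in the well's frame; bracket top z = 96 mm); it turns in the well's x-z plane by 0.6 rad from rest to buffer. Long arm 200 mm to the pad, rising 0.35 rad at rest; short arm 90 mm under the flap's lip. Pressing takes about 3 to 7 N at the pad; the flap's weight brings it back.
- pad (a point): Centre of the top face of the yellow round pad (50 mm diameter, 8 mm thick) on top of the lever's long end. In the well's frame it is at about x = -343, y = 0, z = 166 mm at rest, its face tilted 0.35 rad towards the flap; fully down at the buffer it is at about x = -357, y = 0, z = 48 mm, tilted 0.25 rad the other way.
- block: Worn beech scribing block, 66 (x) x 44 (y) x 36 mm (z) with a 16 mm wide, 10 mm high brass knob on top, 140 g. Origin at the centre of its underside. It starts on the flap, its x roughly along the well's x (up to 0.4 rad off).
- canister: Bystander: screw-top aluminium canister of rivets, 70 mm diameter, 84 mm high, standing on the bench beside the lever on the ledge side. Origin: centre of underside.
- bead: Bystander: red glass droplet bead, 26 mm diameter, 30 mm high, standing beside the lever on the ledge side. Origin: centre of underside.
- lantern_door: Bystander: pierced brass lantern door lying flat, 142 x 100 x 5 mm with hinge barrels. Origin: centre of underside.
- hammer: Bystander: hammer, 200 mm long, lying on the bench beyond the hinge end of the well, under 40 mm high. Origin: under its middle.
- cup: Bystander: copper bowl, 76 mm across, 50 mm high. Origin: centre of underside.

How it is judged:
By the outcome, as a careful person would: the job done as asked, in the order asked, and still so for the second after the job is handed in, while the arm keeps its last pose, push and grip.
It also fails if it takes over 48 s, if anything falls off the work surface, if the arm or the gripper's body presses on something with over 40 N, if the wrist force passes 120 N, or if a joint passes its speed limit or range.

## Working session

There is one attempt and no reset: what is moved stays moved. The work goes in short steps, Python scripts to look and compute and a tool call to move; the robot and the scene stay as the last step left them, time stands still between calls to the robot, and variables do not carry over. Pictures are saved under pics/ and viewed, at most 10 in all, crops included, and the job is handed in when it is done.

```bash
ls; mkdir -p pics; python3 - <<'E'
from bench import robot, cams, get_obs
import cv2,numpy as np
for n in("top","side"):
    s=cams.snapshot(n); cv2.imwrite(f"pics/{n}0.png",s["color"]); print(n,s["fx"],s["fy"],s["cx"],s["cy"],np.round(s["extrinsics"],4).tolist())
o=get_obs(); print(o)
E
```

```text
bench.py
pics
top 531.1744684100072 531.1744684100072 284.13981746853676 205.60645835780136 [[-0.0239, -0.9997, -0.001, -0.0373], [-0.9688, 0.0234, -0.2469, 0.5997], [0.2469, -0.005, -0.969, 1.1404], [0.0, 0.0, 0.0, 1.0]]
side 546.4541833474739 546.4541833474739 283.194069608567 211.41500739118757 [[-0.9579, -0.2867, -0.0156, 0.5394], [-0.1767, 0.6316, -0.7549, 0.2028], [0.2263, -0.7204, -0.6556, 1.3014], [0.0, 0.0, 0.0, 1.0]]
{'time': 0.1, 'joint_positions': array([-1.32409397e+00,  8.78418883e-02,  1.37205129e+00, -1.04237471e-05,
        1.68359938e+00, -1.03090782e-01]), 'qvel': array([-8.23154751e-05, -1.18842001e-03, -4.95175685e-03, -6.56940091e-04,
        1.15696388e-03, -7.11896576e-04]), 'joint_torque': array([ 1.62005261e-03, -3.41253340e+01, -3.03302050e+01,  7.20340200e-02,
        3.04462994e-02, -1.02343802e-04]), 'tool_pos': array([ 0.1883663 , -0.51622808,  0.20446894]), 'ee_rot': array([-3.13970177e+00, -1.85211122e-04,  3.49791798e-01]), 'wrist_force': array([ 0.50445046, -0.41375131,  1.0397577 ]), 'wrist_torque': array([-0.02329317,  0.02432201, -0.0499471 ]), 'finger_force': 0.0, 'width': 0.09398284417718547}
```

View pics/top0.png

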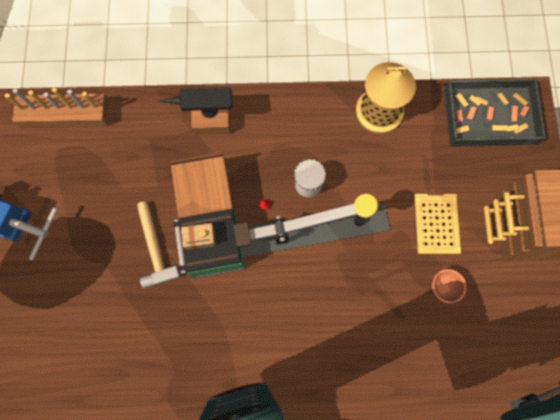

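View pics/side0.png

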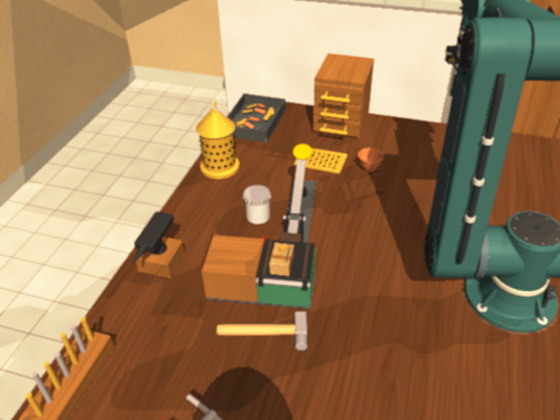

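The top view shows the pad at (366,205), the block on the flap at (199,236), the ledge at (202,187), the canister at (310,178) and the bead at (264,204). In the side view the pad is at (303,152) and the block at (282,258). I'll enlarge both views for corners.

```bash
cat > h.py <<'E'
import numpy as np,cv2
from bench import robot, cams, get_obs
def cam(s): return np.array([[s["fx"],0,s["cx"]],[0,s["fy"],s["cy"]],[0,0,1]]),np.array(s["extrinsics"])
def ray(s,uv,z):
    K,E=cam(s); R,t=E[:3,:3],E[:3,3]; c=-R.T@t; d=R.T@np.linalg.solve(K,[*uv,1.]); return c+d*(z-c[2])/d[2]
def proj(s,p):
    K,E=cam(s); q=K@(E[:3,:3]@np.asarray(p)+E[:3,3]); return q[:2]/q[2]
def tri(s1,u1,s2,u2):
    P=[cam(s)[0]@cam(s)[1][:3] for s in(s1,s2)]
    X=cv2.triangulatePoints(P[0],P[1],np.array(u1,float).reshape(2,1),np.array(u2,float).reshape(2,1)).ravel(); return X[:3]/X[3]
def yellow(s,box):
    h=cv2.cvtColor(s["color"],cv2.COLOR_BGR2HSV); m=cv2.inRange(h,(24,180,180),(34,255,255)); x0,y0,x1,y1=box
    k=np.zeros_like(m);k[y0:y1,x0:x1]=m[y0:y1,x0:x1]; M=cv2.moments(k,True); return np.array([M["m10"],M["m01"]])/M["m00"],M["m00"]
E
python3 - <<'E'
from h import *
t,s=cams.snapshot("top"),cams.snapshot("side")
a,b=yellow(t,(345,185,385,225)),yellow(s,(285,138,320,165)); print(a,b,"pad",tri(t,a[0],s,b[0]))
A=cv2.resize(t["color"][145:285,165:265],None,fx=4,fy=4,interpolation=cv2.INTER_CUBIC)
B=cv2.resize(s["color"][225:310,200:320],None,fx=4,fy=4,interpolation=cv2.INTER_CUBIC)
c=np.zeros((560,800,3),np.uint8)
c[:,:400]=A; B=cv2.resize(B,(400,283)); c[:283,400:]=B
cv2.imwrite("pics/z0.png",c)
E
```

```text
(array([nan, nan]), 0.0) (array([302.35, 151.37]), 200.0) pad [nan nan nan]h.py:13: RuntimeWarning: invalid value encountered in divide
  k=np.zeros_like(m);k[y0:y1,x0:x1]=m[y0:y1,x0:x1]; M=cv2.moments(k,True); return np.array([M["m10"],M["m01"]])/M["m00"],M["m00"]
```

View pics/z0.png

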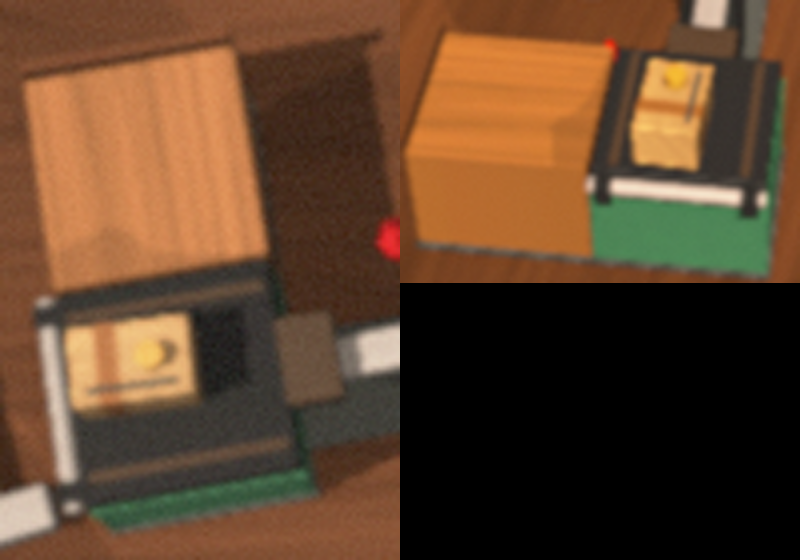

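```bash
sed -i 's/(24,180,180),(34/(20,120,120),(36/' h.py; python3 - <<'E'
from h import *
t,s=cams.snapshot("top"),cams.snapshot("side")
a,b=yellow(t,(345,185,385,225)),yellow(s,(285,138,320,165)); pad=tri(t,a[0],s,b[0]);print(a,b,"pad",pad)
T=lambda x,y:(165+x/4-.4,145+y/4-.4); S=lambda x,y:(200+(x-400)/3.333-.4,225+y/3.333-.4)
A=[T(*p) for p in((25,82),(232,45),(268,255),(55,290))]; B=[S(*p) for p in((408,150),(447,35),(610,50),(592,165))]
L=[]
for p,q in zip(A,B): x=tri(t,p,s,q); print("ledge tri",x.round(4),"rays",ray(t,p,.098).round(4),ray(s,q,.098).round(4))
L=np.array([(ray(t,p,.098)+ray(s,q,.098))/2 for p,q in zip(A,B)]);c=L.mean(0)
# rim height may show outer corners
ex=(L[0]-L[1]+L[3]-L[2]);print("ledge c",c,"yaw well x",np.arctan2(ex[1],ex[0]))
ey=L[3]-L[0]+L[2]-L[1];print("well y dir",np.arctan2(ey[1],ey[0]), "sizes",np.linalg.norm(ex)/2,np.linalg.norm(ey)/2)
kb=[T(68,322),T(190,312),T(200,402),T(80,412)]; ks=[S(632,133),S(648,58),S(714,62),S(704,140)]
K=[]
for p,q in zip(kb,ks): print("block tri",tri(t,p,s,q).round(4),ray(t,p,.135).round(4),ray(s,q,.135).round(4))
print("knob",tri(t,T(150,352),s,S(677,74)))
for n,u,v in(("bead",(264,204),None),("can",(310,170),None)):print(n,ray(t,u,.015 if n=="bead" else .084))
E
```

```text
(array([365.65681818, 205.53636364]), 440.0) (array([305.29532164, 153.14327485]), 342.0) pad [ 0.5689643  -0.22468682  0.15912999]
ledge tri [0.6933 0.2045 0.1019] rays [0.6948 0.2054 0.098 ] [0.6951 0.2012 0.098 ]
ledge tri [0.7136 0.0869 0.0979] rays [0.7143 0.087  0.098 ] [0.7128 0.0872 0.098 ]
ledge tri [0.592  0.0668 0.0947] rays [0.5894 0.0663 0.098 ] [0.5926 0.0698 0.098 ]
ledge tri [0.5692 0.1839 0.1029] rays [0.5721 0.1851 0.098 ] [0.5691 0.1799 0.098 ]
ledge c [0.64252285 0.13522187 0.098     ] yaw well x 1.7382315700708255
well y dir -2.981419123734866 sizes 0.1169711653559171 0.12505683304950804
block tri [0.5445 0.1712 0.1286] [0.5455 0.1703 0.135 ] [0.5402 0.1772 0.135 ]
block tri [0.5508 0.105  0.1336] [0.5494 0.1047 0.135 ] [0.5513 0.1063 0.135 ]
block tri [0.503  0.0991 0.1362] [0.5001 0.0989 0.135 ] [0.5062 0.0977 0.135 ]
block tri [0.4959 0.1638 0.128 ] [0.4963 0.1627 0.135 ] [0.4925 0.1702 0.135 ]
knob [0.52538377 0.12444802 0.14395719]
bead [ 0.61916655 -0.00366572  0.015     ]
can [ 0.67986674 -0.11345377  0.084     ]
```

Units first: shifts go in units of 20 mm and turns go in units of 0.25 rad. So -0.03 m is -1.5, 0.02 m is 1, 0.0925 rad is 0.37.

Emit:
nudge_tcp:
  segments: {"offsets":[[0.025, 0, 0, 0, 0.37], [0.025, 0, 0, 0, 0.37], [0.025, 1, -1.5, 0, 0], [0.025, 1, -1.5, 0, 0], [0.025, 1, -1.5, 0, 0], [0.025, 1, -1.5, 0, 0], [0.025, 1, -1.5, 0, 0], [0.025, 1, -1.5, 0, 0], [0.025, 1, -1.5, 0, 0], [0.025, 1, -1.5, 0, 0], [0.025, 1, -1.5, 0, 0], [0.025, 1, -1.5, 0, 0], [0.025, 1, -1.5, 0, 0], [0.025, 1, -1.5, 0, 0], [0.025, 1, -1.5, 0, 0], [0.025, 1, -1.5, 0, 0], [0.025, 1, -1.5, 0, 0], [0.025, 1, -1.5, 0, 0], [0.025, 1, -1.5, 0, 0], [0.025, 0, 0, 0, 0]]}

```text
time: 1.97
tool_pos: [0.4414, 0.0473, 0.2052]
ee_rot: [-3.139, -0.001, 0.172]
wrist_force: [-0.0, -0.9, 0.5]
width: 0.0249
finger_force: 0.0
```

```bash
python3 - <<'E'
from h import *
o=get_obs();print(o["tool_pos"],o["ee_rot"])
yaw=o["ee_rot"][2];x=np.array([np.cos(yaw),np.sin(yaw)]);y=np.array([x[1],-x[0]]);d=np.array([.4755,.1266])-o["tool_pos"][:2];print("dx,dy",d@x,d@y)
t,s=cams.snapshot("top"),cams.snapshot("side")
h=lambda m:cv2.cvtColor(m["color"],cv2.COLOR_BGR2HSV)
def blob(m,box,S,V):
    k=cv2.inRange(h(m),(20,S,V),(36,255,255));x0,y0,x1,y1=box;_,l,st,c=cv2.connectedComponentsWithStats(k[y0:y1,x0:x1]);i=1+st[1:,4].argmax();return c[i]+[x0,y0],st[i]
a=blob(t,(345,185,390,230),120,120);b=blob(s,(285,138,320,165),200,190);print(a,b,tri(t,a[0],s,b[0]))
E
```

```text
[0.44140298 0.0472986  0.20515934] [-3.13875953e+00 -8.79781746e-04  1.72346725e-01]
dx,dy 0.04719165001275993 -0.07227909203109396Traceback (most recent call last):
  File "<stdin>", line 8, in <module>
  File "<stdin>", line 7, in blob
ValueError: attempt to get argmax of an empty sequence
```

To row units: -0.024 m is -1.2, 0.02 m is 1.

Emit:
nudge_tcp:
  segments: {"offsets":[[0.025, 0.9, -1.2, 0, 0], [0.025, 0.9, -1.2, 0, 0], [0.025, 0.55, -1.2, 0, 0], [0.025, 0, 0, 0, 0], [0.025, 0, 0, 1, 0], [0.025, 0, 0, 1, 0], [0.025, 0, 0, 0.5, 0], [0.025, 0, 0, 0, 0]]}

```text
time: 2.73
tool_pos: [0.4728, 0.119, 0.1526]
ee_rot: [3.141, 0.006, 0.163]
wrist_force: [-0.8, -0.1, 0.1]
width: 0.025
finger_force: 0.0
```

```bash
python3 - <<'E'
from h import *
t,s=cams.snapshot("top"),cams.snapshot("side")
f=lambda i,x,y:cv2.resize(i[y:y+150,x:x+100],None,fx=4,fy=4,interpolation=cv2.INTER_CUBIC)
cv2.imwrite("pics/z1.png",np.hstack([f(t["color"],165,135),f(s["color"],225,180)]))
for m,b in((t,(345,185,390,230)),(s,(285,138,320,165))):
    h=cv2.cvtColor(m["color"],cv2.COLOR_BGR2HSV);print(h[205,366],h[152,303])
E
```

```text
[ 28 152 249] [ 11 153 128]
[ 12 181  96] [79 90 99]
```

View pics/z1.png

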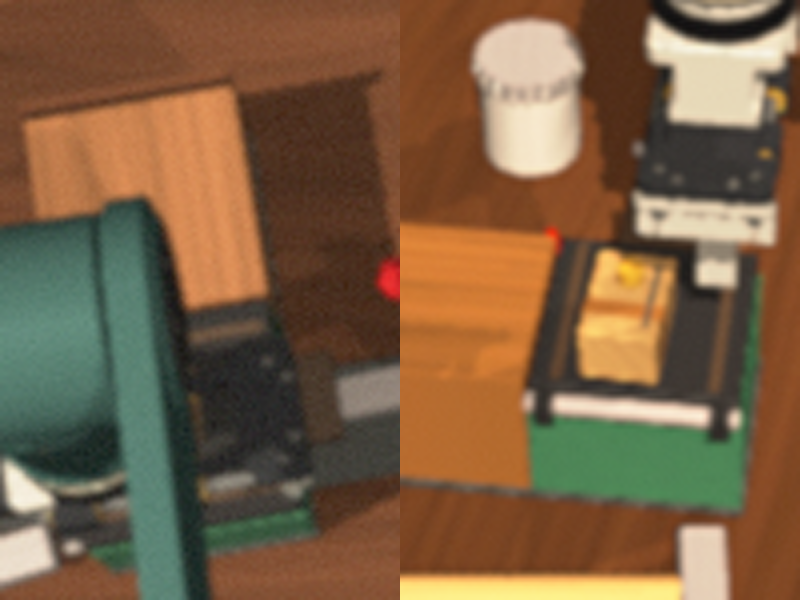

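The side view shows the fingertips at crop (717,285), clear of the block on the far side from the ledge. Next: go down beside it and push.

To row units: 0.01 m is 0.5, -0.007 m is -0.35.

Emit:
nudge_tcp:
  segments: {"offsets":[[0.025, 0, -0.35, 0.75, 0], [0.025, 0, 0, 0.75, 0], [0.025, 0, 0, 0.5, 0], [0.025, 0, 0, 0, 0], [0.025, 0.35, 0, 0, 0], [0.025, 0.35, 0, 0, 0], [0.025, 0.35, 0, 0, 0], [0.025, 0.35, 0, 0, 0], [0.025, 0.35, 0, 0, 0], [0.025, 0.35, 0, 0, 0], [0.025, 0.35, 0, 0, 0], [0.025, 0, 0, 0, 0]]}

```text
time: 3.83
tool_pos: [0.5237, 0.1361, 0.1154]
ee_rot: [3.142, -0.002, 0.165]
wrist_force: [-0.2, -0.5, -0.3]
width: 0.0249
finger_force: 0.0
```

```bash
python3 - <<'E'
from h import *
t,s=cams.snapshot("top"),cams.snapshot("side")
f=lambda i,x,y:cv2.resize(i[y:y+150,x:x+100],None,fx=4,fy=4,interpolation=cv2.INTER_CUBIC)
cv2.imwrite("pics/z2.png",np.hstack([f(t["color"],165,135),f(s["color"],225,180)]))
E
```

```text
(no output)
```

View pics/z2.png

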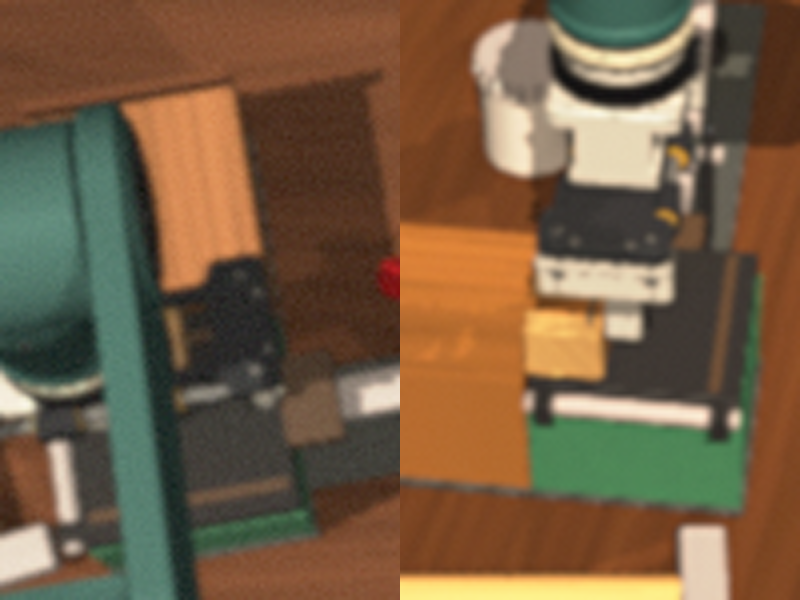

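The block is sliding with the fingers and stays square. Its edge is at crop (525,340), right at the ledge seam. I'll keep pushing.

To row units: 0.007 m is 0.35, 0.003 m is 0.15.

Emit:
nudge_tcp:
  segments: {"offsets":[[0.025, 0.35, 0, 0.15, 0], [0.025, 0.35, 0, 0, 0], [0.025, 0.35, 0, 0, 0], [0.025, 0.35, 0, 0, 0], [0.025, 0.35, 0, 0, 0], [0.025, 0.35, 0, 0, 0], [0.025, 0.35, 0, 0, 0], [0.025, 0.35, 0, 0, 0], [0.025, 0.35, 0, 0, 0], [0.025, 0.35, 0, 0, 0], [0.025, 0.35, 0, 0, 0], [0.025, 0, 0, 0, 0]]}

```text
time: 4.93
tool_pos: [0.5994, 0.1486, 0.1124]
ee_rot: [3.141, -0.001, 0.165]
wrist_force: [-0.9, 0.2, -0.6]
width: 0.025
finger_force: 0.0
```

```bash
python3 - <<'E'
from h import *
s=cams.snapshot("side")
cv2.imwrite("pics/z3.png",cv2.resize(s["color"][180:310,190:330],None,fx=4,fy=4,interpolation=cv2.INTER_CUBIC))
E
```

```text
(no output)
```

View pics/z3.png

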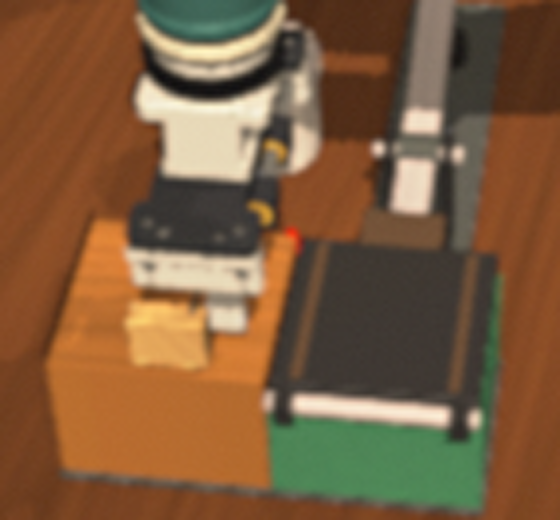

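The block is on the ledge, with its lower near corners at crop (128,360) and (207,368), close to the ledge's hinge-side edge. I'll back off and measure the margin.

Emit:
nudge_tcp:
  segments: {"offsets":[[0.025, -0.75, 0, 0, 0], [0.025, -0.75, 0, -1, 0], [0.025, 0, 0, -1.5, 0], [0.025, 0, 0, -1.5, 0], [0.025, -1.5, 0, -0.5, 0], [0.025, -1.5, 0, 0, 0], [0.025, -1.5, 0, 0, 0], [0.025, -1.5, 1, 0, 0], [0.025, -1, 1.5, 0, 0], [0.025, -1, 1.5, 0, 0], [0.025, 0, 1.75, 0, 0], [0.025, 0, 1.75, 0, 0], [0.025, 0, 1.75, 0, 0], [0.025, 0, 0, 0, 0]]}

```text
time: 6.15
tool_pos: [0.4411, -0.0704, 0.2028]
ee_rot: [3.138, -0.001, 0.158]
wrist_force: [0.1, -0.1, -0.1]
width: 0.0248
finger_force: 0.0
```

```bash
python3 - <<'E'
from h import *
t,s=cams.snapshot("top"),cams.snapshot("side")
f=lambda i,x,y:cv2.resize(i[y:y+120,x:x+100],None,fx=4,fy=4,interpolation=cv2.INTER_CUBIC)
cv2.imwrite("pics/z4.png",np.hstack([f(t["color"],165,145),f(s["color"],195,200)]))
E
```

```text
(no output)
```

View pics/z4.png

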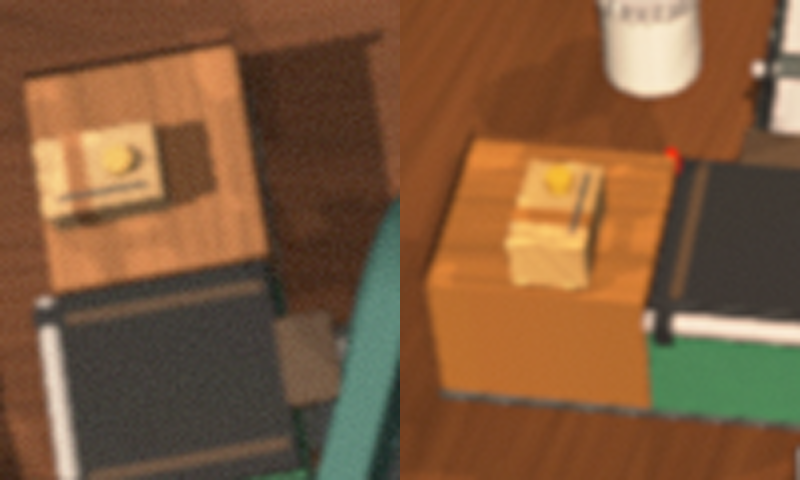

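```bash
python3 - <<'E'
from h import *
t,s=cams.snapshot("top"),cams.snapshot("side")
T=lambda x,y:(165+x/4-.4,145+y/4-.4); S=lambda x,y:(195+(x-400)/4-.4,200+y/4-.4)
o=np.array([.518,.1145]);a=1.735;x=np.array([np.cos(a),np.sin(a)]);y=np.array([-x[1],x[0]])
W=lambda p:((p[:2]-o)@x*1e3,(p[:2]-o)@y*1e3)
for n,P,f,m,z in(("top blk",[(33,140),(155,122),(163,200),(48,218)],T,t,.134),("top ledge",[(25,82),(55,290),(232,45),(268,255)],T,t,.098),
 ("side blk bottom",[(510,280),(587,288)],S,s,.098),("side blk top",[(508,240),(527,160),(603,168),(588,248)],S,s,.134),("side ledge",[(428,280),(652,305),(475,138),(680,155)],S,s,.098)):
    print(n,[np.round(W(ray(m,f(*p),z)),1).tolist() for p in P])
h=cv2.cvtColor(t["color"],cv2.COLOR_BGR2HSV)
for m,b in((t,(345,185,390,230)),(s,(285,138,320,161))):
    h=cv2.cvtColor(m["color"],cv2.COLOR_BGR2HSV);k=cv2.inRange(h,(22,120,200),(34,255,255))
    x0,y0,x1,y1=b;n_,l,st,c=cv2.connectedComponentsWithStats(k[y0:y1,x0:x1])
    print([(st[i].tolist(),(c[i]+[x0,y0]).round(1).tolist()) for i in range(1,n_) if st[i,4]>20])
# predicted rest pad in images
p=np.array([*(o-.343*x),.166]);print(p,proj(t,p),proj(s,p))
E
```

```text
top blk [[55.3, -141.6], [-12.3, -139.3], [-9.9, -94.3], [53.3, -96.0]]
top ledge [[60.7, -189.3], [60.8, -64.9], [-59.2, -189.2], [-59.2, -62.5]]
side blk bottom [[51.4, -143.1], [52.6, -98.2]]
side blk top [[54.3, -140.4], [-10.2, -143.0], [-8.6, -97.8], [55.3, -94.7]]
side ledge [[56.7, -189.8], [61.3, -59.4], [-62.2, -189.3], [-61.2, -62.2]]
[([9, 9, 23, 22, 390], [365.2, 204.5])]
[([8, 6, 18, 15, 223], [301.8, 151.3])]
[ 0.5740691  -0.22388625  0.166     ] [365.82729788 204.36801624] [302.0321811  150.50842791]
```

The block stands at well x -12..55 and y -142..-95, wholly on the ledge (±60, -63..-188). The predicted pad position matches both images, so I'll move over it.

To row units: 0.029 m is 1.45, 0.018 m is 0.9.

Emit:
nudge_tcp:
  segments: {"offsets":[[0, 0.9, 1.45, 0, 0], [0, 0.9, 1.45, 0, 0], [0, 0.9, 1.45, 0, 0], [0, 0.9, 1.45, 0, 0], [0, 0.9, 1.45, 0, 0], [0, 0.9, 1.45, 0, 0], [0, 0, 0, 0, 0], [0, 0, 0, 0, 0]]}

```text
time: 7.02
tool_pos: [0.5766, -0.2182, 0.2007]
ee_rot: [-3.14, 0.002, 0.166]
wrist_force: [-0.2, 0.7, 0.9]
width: 0.0007
finger_force: 0.0
```

To row units: 0.01 m is 0.5, -0.003 m is -0.15.

Emit:
nudge_tcp:
  segments: {"offsets":[[0, -0.15, 0.5, 0.5, 0], [0, 0, 0, 0.5, 0], [0, 0, 0, 0.4, 0], [0, 0, 0.05, 0.4, 0], [0, 0, 0.05, 0.4, 0], [0, 0, 0.05, 0.4, 0], [0, 0, 0.05, 0.4, 0], [0, 0, 0.05, 0.4, 0], [0, 0, 0.05, 0.4, 0], [0, 0, 0.05, 0.4, 0], [0, 0, 0.05, 0.4, 0], [0, 0, 0, 0.4, 0], [0, 0, 0, 0.4, 0], [0, 0, 0, 0, 0]]}

```text
time: 8.18
tool_pos: [0.5767, -0.2401, 0.0959]
ee_rot: [3.134, -0.003, 0.164]
wrist_force: [0.4, -5.0, 6.3]
width: 0.0007
finger_force: 2.9
```

Emit:
nudge_tcp:
  segments: {"offsets":[[0, 0, 0, 0, 0]]}

```text
time: 8.27
tool_pos: [0.5766, -0.2395, 0.0964]
ee_rot: [3.136, -0.003, 0.164]
wrist_force: [0.5, -3.7, 4.0]
width: 0.0003
finger_force: 2.1
```

To row units: 0.008 m is 0.4, 0.005 m is 0.25.

Emit:
nudge_tcp:
  segments: {"offsets":[[0, 0, 0, 0.4, 0], [0, 0, 0, 0.4, 0], [0, 0, 0, 0.4, 0], [0, 0, 0, 0.4, 0], [0, 0, 0, 0.25, 0], [0, 0, 0, 0.25, 0], [0, 0, 0, 0, 0], [0, 0, 0, 0, 0]]}

```text
time: 8.93
tool_pos: [0.5763, -0.2375, 0.0533]
ee_rot: [3.14, -0.002, 0.165]
wrist_force: [0.9, -0.7, 2.4]
width: 0.0005
finger_force: 1.6
```

Emit:
nudge_tcp:
  segments: {"offsets":[[0, 0, 0, 0.15, 0], [0, 0, 0, 0.15, 0], [0, 0, 0, 0, 0], [0, 0, 0, 0, 0]]}

```text
time: 9.27
tool_pos: [0.5763, -0.2368, 0.0486]
ee_rot: [3.141, -0.002, 0.165]
wrist_force: [-1.6, 1.4, 9.8]
width: 0.0003
finger_force: 4.2
```

Emit:
nudge_tcp:
  segments: {"offsets":[[0, 0, 0, 0.1, 0], [0, 0, 0, 0, 0], [0, 0, 0, 0, 0]]}

```text
time: 9.52
tool_pos: [0.5763, -0.2368, 0.0484]
ee_rot: [3.141, -0.002, 0.165]
wrist_force: [-4.1, 1.8, 15.2]
width: 0.0003
finger_force: 6.9
```

Emit:
nudge_tcp:
  segments: {"offsets":[[0, 0, 0, 0.1, 0], [0, 0, 0, 0, 0], [0, 0, 0, 0, 0], [0, 0, 0, 0, 0]]}

```text
time: 9.85
tool_pos: [0.5764, -0.2368, 0.0482]
ee_rot: [3.141, -0.003, 0.165]
wrist_force: [-7.7, 3.5, 21.4]
width: 0.0004
finger_force: 9.7
```

Emit:
nudge_tcp:
  segments: {"offsets":[[0, 0, 0, 0, 0], [0, 0, 0, 0, 0], [0, 0, 0, 0, 0], [0, 0, 0, 0, 0], [0, 0, 0, 0, 0], [0, 0, 0, 0, 0]]}

```text
time: 10.35
tool_pos: [0.5764, -0.2368, 0.0482]
ee_rot: [3.141, -0.003, 0.165]
wrist_force: [-6.2, 3.9, 21.2]
width: 0.0004
finger_force: 9.7
```

```bash
python3 - <<'E'
from h import *
t,s=cams.snapshot("top"),cams.snapshot("side")
f=lambda i,x,y:cv2.resize(i[y:y+200,x:x+133],(400,600),interpolation=cv2.INTER_CUBIC)
cv2.imwrite("pics/z5.png",np.hstack([f(t["color"],165,110),f(s["color"],200,125)]))
E
```

```text
(no output)
```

View pics/z5.png

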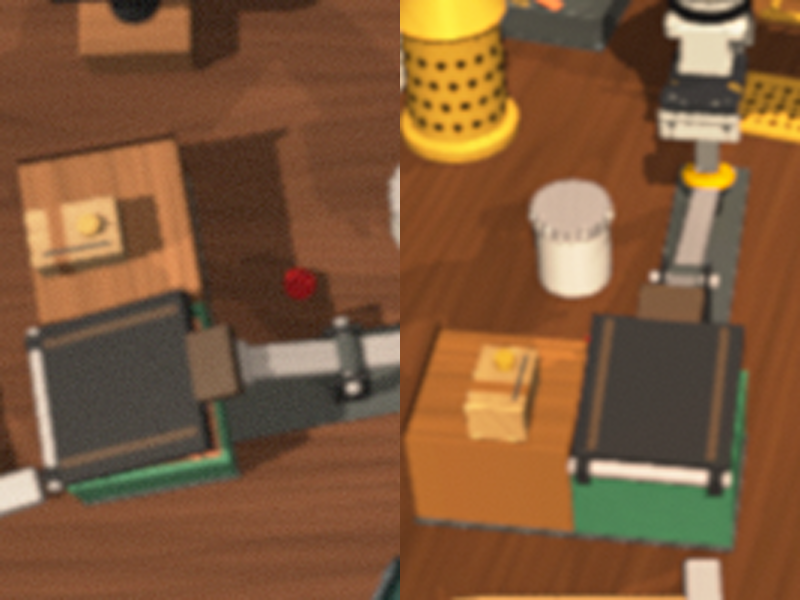

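The fingers hold the pad down at crop (708,175). The flap is raised, the block stands wholly on the ledge at (505,390), and the bystanders visible in this crop haven't moved.

```bash
python3 -c "
from bench import robot, cams, get_obs
print(robot.close_job())"
```

```text
the job is handed in; nothing more can be done
None
```

I pushed the block wholly onto the ledge (about 5 mm to spare on the hinge side) and pressed the pad to its buffer, lifting the flap; I handed the job in still holding it down at about 21 N, after about 10 of the 48 s.

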